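Index the filling dial by one turn of the hand wheel

TASK

Bring the next bottle (green cap) under the filling nozzle: with the fingertips, push the black hand wheel round by its upright blue handle, clockwise seen from above, through exactly one full turn, so that the handle stands at the red pointer again. Push gently and only on the handle, without pinching it; leave the dial and the loose bottle, jar and collar alone, and finish clear of everything.

Things in the scene. Friction and masses are not known exactly. Their poses are not given: they have to be found in the camera images.
- wheel (a joint): Turn of the hand wheel in rad: 0 at the start, with the handle at the red pointer, growing clockwise seen from above; one full turn is 6.283. The wheel has no stops or springs; it turns at about 0.2 N m (about 3 N at the handle) and stays where it is left.
- dial (a joint): Turn of the filling dial in rad, 0 at the start, growing clockwise seen from above. It is geared to the wheel under the table: one wheel turn moves it 1.047 (one of its six stations).
- wheel_axis (a point): On the vertical axis of the hand wheel, at the level of the top of the rim (98 mm above the table). The wheel lies flat on a round grey gearbox; black rim 94 mm in outer radius and 18 mm thick, three spokes, hub 36 mm across that rises 2 mm above the rim top. The wheel's position and the direction of the pointer differ in every run.
- handle_mid (a point): Centre of the blue handle, half-way up; turns with the wheel. The handle stands upright on a spoke, 68 mm from the wheel's axis; it is an oval post, 30 mm along the turning direction by 20 mm radially, free from the top of the rim (98 mm above the table) up to 158 mm above the table; this point is at 127 mm.
- handle_rear: Rear half of the blue handle (the half a clockwise push bears on): an upright 20 mm round post fixed to the wheel, its origin at the foot on its own axis; it overlaps the front half to form the oval.
- handle_front: Front half of the blue handle (leading in a clockwise turn), same shape, its axis 10 mm ahead of the rear half's.
- rim: Black rim and spokes of the hand wheel, turning with it; origin on the wheel's axis 18 mm below the top of the rim.
- pointer (a point): Top of the red pointer fixed to the gearbox just outside the rim, 108 mm from the wheel's axis, 88 mm above the table (10 mm below the rim top); it marks the direction of the handle at the start and after a full turn.
- dial_base: The filling dial beside the wheel, not to be touched: grey drum with a 250 mm aluminium turntable carrying six white bottles, the next one due with a green cap (tops 106 mm above the table), and a nozzle on a post 200 mm high at its side away from the wheel. Origin at the drum's centre on the table.
- bottle_mid (a point): Centre, half-way up, of the loose white bottle with a blue cap, 44 mm across and 85 mm high, standing on the 6 mm plate near one corner, at least 150 mm from the wheel's axis. A bystander.
- jar_mid (a point): Centre, half-way up, of the loose amber jar, 48 mm across and 60 mm high, standing on the plate likewise. A bystander.
- collar_mid (a point): Centre of the loose steel collar, a ring 44 mm across and 22 mm high, lying on the plate likewise. A bystander.

How it is judged:
On the way, in this order (a step that is already met when the one before it is completed fails the run):
1. the handle is being pushed through the first third of the turn (value of joint wheel between 0.4 and 2 rad and (contact force between the fingers and handle_rear above 0.2 N or contact force between the fingers and handle_front above 0.2 N)), for 0.05 s.
2. the handle is being pushed past half a turn (value of joint wheel between 2.4 and 3.9 rad and (contact force between the fingers and handle_rear above 0.2 N or contact force between the fingers and handle_front above 0.2 N)), for 0.05 s.
3. the handle is being pushed through the last third of the turn (value of joint wheel between 4.3 and 6.1 rad and (contact force between the fingers and handle_rear above 0.2 N or contact force between the fingers and handle_front above 0.2 N)), for 0.05 s.
At the end, for the whole second after the job is handed in: The wheel stands still (below 0.05 rad/s) after one clockwise turn, at 6.283 rad within 0.14 rad (8 degrees, 9.5 mm at the handle), and the dial is one station on, at 1.047 rad within 0.035 (value of joint wheel between 6.143 and 6.423 rad and velocity of joint wheel between -0.05 and 0.05 rad/s and value of joint dial between 1.012 and 1.082 rad); the robot touches nothing.
It fails at once if the wheel is turned backwards (more than 0.2 rad anticlockwise of the start) or run far past one turn (beyond 6.78 rad) (value of joint wheel below -0.2 rad or value of joint wheel above 6.78 rad).
It fails at once if the handle is pinched: both its halves pressed at once by the fingers with over 1.5 N (contact force between the fingers and handle_rear above 1.5 N and contact force between the fingers and handle_front above 1.5 N).
It fails at once if the handle is pushed with over 25 N (contact force between the fingers and handle_rear above 25 N or contact force between the fingers and handle_front above 25 N).
It fails at once if the rim, the spokes or the filling dial are pressed (over 2 N) (contact force between any of the fingers, the arm and rim above 2 N or contact force between any of the fingers, the arm and dial_base above 2 N).
It fails at once if the loose bottle, jar or collar is moved more than 15 mm or lifted (distance of any of bottle_mid, jar_mid, collar_mid from where it was at the start of the episode above 0.015 m).
It also fails if it takes over 64 s, if anything falls off the work surface, if the arm or the gripper's body presses on something with over 40 N, if the wrist force passes 120 N, or if a joint passes its speed limit or range.

ROBOT

A 6-joint arm with a two-finger parallel gripper is mounted at the origin on the work surface. World frame = base frame: x ahead of the robot, y to its left, z up, the work surface at z = 0. Lengths are in m, angles in rad, forces in N, time in s.
With the tool pointing down it reaches from about 0.3 to 0.775 m from the base axis. Payload 14.6 kg.
Tool frame: the origin (TCP) lies midway between the tips of the shut fingers; the grasp point (between the pads) lies 19 mm behind it; z points along the fingers, y is the line along which they close (so a half turn about z gives the same grasp; the last joint's range is limited). The gripper opens to 94 mm and grips with 3 to 60 N. Pads are 16 mm wide; open, the fingers measure 119 mm over their backs; the gripper's body (75 mm by 177 mm) begins 78 mm behind the grasp point.
Start: joints at [-0.067, 0.3, 1.521, -0, 1.321, -0.067], TCP at [0.55, -0, 0.205] pointing down, gripper open.
Joint ranges: [-3.03, 3.03], [-0.79, 2.21], [0.23, 2.52], [-1.04, 4.18], [0, 3.07], [-2.55, 2.55]. Speed limits (rad/s): [2.22, 2.22, 2.57, 3.14, 3.14, 3.14].

INTERFACE

Orientations are given as [roll, pitch, yaw] about the fixed x, y, z axes, in that order (R = Rz(yaw) Ry(pitch) Rx(roll)).
In Python, from station import * gives the robot as it stands.
- The arm moves only by the tool send_rows, never from a script. Its argument "targets" is a list of rows, each an object of numbers: "x", "y", "z": the shift along the world's x, y, z in units of 0.2 m (1.0 is 0.2 m); "spin": the turn about the world's z in units of pi/2 rad (1.0 is pi/2 rad); "claw": the finger opening in mm, from 0 to 94. A call has 1 to 20 rows; each row shifts and turns the commanded pose from where the row before left it; what a row does not reach is not made up. A row lasts 1/10 s, in which the tool goes at most 50 mm and 8.59 degrees, less where a joint would pass 70% of its speed; a pose out of reach is approached as far as the arm can. A call with a number of a shift or a turn outside -1 to 1 is refused whole. A call with a gripper value outside its range is refused whole. The fingers move at their own pace and stop on an object; "force" is the grip in N (left out, the last holds). Time passes only in rows, so rows that do not move let the fingers close. It gives the time, the measured TCP pose, the force, the opening and the grip force at its end, in the units of the state.
- get_obs(): the state, without advancing time (a new reading comes with each control period).
- camera(name): name is "scene" or "side" or "wrist"; returns the picture (384x512x3 uint8, blue, green, red); there is no depth.
- camera_model(name): a dict with "fovy" (degrees; the focal length in pixels is half the picture's height over the tangent of half this angle, whatever the lens; pixels are square), "cx", "cy" (the principal point, pixels), "T" (4x4, takes a point from camera to world coordinates). Camera axes: x right, y down, z forward; pixel columns grow to the right and rows downward; lengths in m; the calibration is good to about 2 mm. The wrist camera is an equidistant fisheye: a pixel r from the principal point sees the ray r / f radians off the axis. A picture is of the moment at which its call begins: read the wrist's pose just before it. camera_model takes no time and is no camera call; for the wrist camera it gives the pose at the moment of the call.
- hand_in(): hands the job in; it is judged then, once.
The state is a dict: "time_s": time; "qpos": joint angles; "joint_vel": joint speeds; "tau": joint torques, N m; "ee_pos": TCP position; "eef_rot": TCP orientation; "force": force on the tool from outside, world axes, zero at the start; "moment": the same for the moment, N m; "grip_width": finger opening in m; "grip_force": force on a finger pad.
Only numpy, scipy, OpenCV 4.12 (cv2) and the standard library are available. Lean on these libraries where they do the work, as an engineer would, in place of code of your own. Each camera call takes 0.05 s, during which the arm holds its last target. There are 200 camera calls.

## Working session

There is one attempt and no reset: what is moved stays moved. The work goes in short steps, Python scripts to look and compute and a tool call to move; the robot and the scene stay as the last step left them, time stands still between calls to the robot, and variables do not carry over. Pictures are saved under pics/ and viewed, at most 10 in all, crops included, and the job is handed in when it is done.

Besides the shell and the picture viewer there is one more tool, called as a command line: name --argument value ..., lists and objects as JSON in quotes. send_rows: Moves the arm, as the interface text tells. Its arguments: {"type":"object","properties":{"targets":{"type":"array"},"force":{"type":"number"}},"required":["targets"]}

```bash
mkdir -p pics; ls
python3 - <<'E'
from station import *
import cv2
o=get_obs();print(o)
for n in("scene","side"):
    cv2.imwrite(f"pics/{n}0.png",camera(n)); m=camera_model(n); print(n,m)
E
```

```text
pics
{'time_s': 0.0, 'qpos': array([-6.65928940e-02,  3.00464147e-01,  1.52162584e+00,  1.86765355e-05,
        1.32069118e+00, -6.65597940e-02]), 'joint_vel': array([ 1.12220038e-03,  1.38188620e-03,  2.16314252e-04, -1.91144735e-04,
       -5.22743888e-05, -6.67496939e-05]), 'tau': array([-1.53750298e-03, -5.31805658e+01, -3.52735734e+01,  7.07558286e-02,
        2.43994006e-02, -4.79655944e-05]), 'ee_pos': array([5.49720824e-01, 2.45016808e-05, 2.04871213e-01]), 'eef_rot': array([-3.14040798e+00, -9.70985982e-05,  1.57075854e+00]), 'force': array([0.16052878, 0.90191849, 0.27204088]), 'moment': array([-0.02695922,  0.00944814,  0.02121933]), 'grip_force': 0.0, 'grip_width': 0.09400351144883827}
scene {'fovy': 52.56431184246533, 'cx': 247.41094820703816, 'cy': 194.62396526992467, 'T': array([[ 0.64853274,  0.60096538, -0.46716796,  1.02072231],
       [ 0.76099151, -0.49799219,  0.41580729, -0.41063327],
       [ 0.01723979, -0.62517549, -0.78029379,  0.85120197],
       [ 0.        ,  0.        ,  0.        ,  1.        ]])}
side {'fovy': 54.90925509032803, 'cx': 257.3756522063814, 'cy': 195.30051879055327, 'T': array([[-0.95137312, -0.18578362,  0.24571047,  0.31209803],
       [-0.30803379,  0.56835714, -0.76294518,  0.67737806],
       [ 0.00209142, -0.80153266, -0.59794734,  0.65371781],
       [ 0.        ,  0.        ,  0.        ,  1.        ]])}
```

View pics/scene0.png

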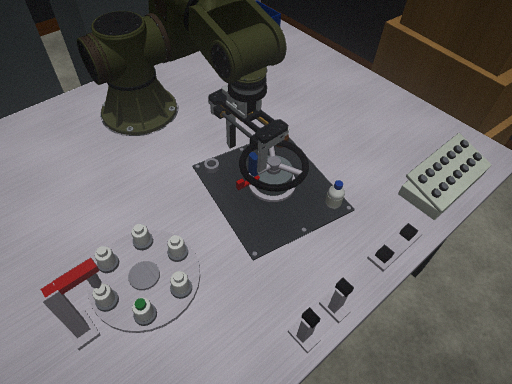

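View pics/side0.png

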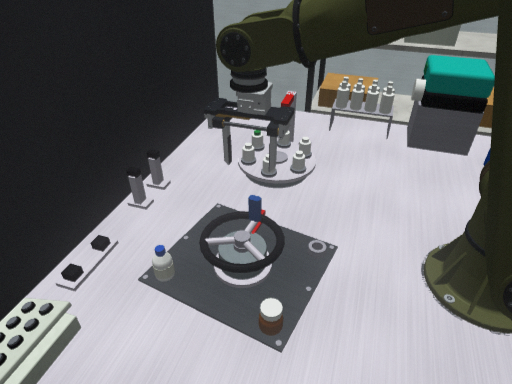

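The scene picture shows the wheel at about (275,168), handle (254,163), red pointer (246,183). The side picture shows hub (242,238), handle (255,207), pointer (259,219), bottle (163,264), jar (271,315) and collar (317,246). Next I'll rectify both onto the rim plane.

```bash
cat > h.py <<'E'
import numpy as np, cv2
from station import *
def K(m): f=192/np.tan(np.radians(m["fovy"]/2)); return np.array([[f,0,m["cx"]],[0,f,m["cy"]],[0,0,1]])
def P(m): return K(m)@np.linalg.inv(m["T"])[:3]
def plane(m,uv,z):
    d=m["T"][:3,:3]@np.linalg.inv(K(m))@np.array([*uv,1.]); c=m["T"][:3,3]; return (c+d*(z-c[2])/d[2])
def tri(uv1,m1,uv2,m2):
    X=cv2.triangulatePoints(P(m1),P(m2),np.float32(uv1).reshape(2,1),np.float32(uv2).reshape(2,1))[:,0]; return X[:3]/X[3]
def rect(img,m,z,x0,y0,n,s): # s m/px ; col->x, row->y
    A=np.array([[s,0,x0],[0,s,y0],[0,0,z],[0,0,1]]); return cv2.warpPerspective(img,np.linalg.inv(P(m)@A),(n,n))
E
python3 - <<'E'
from h import *
ms={n:camera_model(n) for n in("scene","side")}; I={n:cv2.imread(f"pics/{n}0.png") for n in ms}
c=plane(ms["side"],(242,239),.1); print("hub",c, plane(ms["scene"],(275,168),.1))
def blob(img,f,box):
    h=cv2.cvtColor(img,cv2.COLOR_BGR2HSV); k=f(h[...,0].astype(int),h[...,1],h[...,2]).astype(np.uint8)
    mk=np.zeros_like(k); x,y,X,Y=box; mk[y:Y,x:X]=k[y:Y,x:X]; n,l,st,ce=cv2.connectedComponentsWithStats(mk); i=1+st[1:,4].argmax(); return ce[i],st[i]
red=lambda h,s,v:((h<8)|(h>172))&(s>150)&(v>60)
blue=lambda h,s,v:(abs(h-115)<15)&(s>120)&(v>40)
B=dict(scene=(225,140,285,200),side=(235,185,285,245))
for nm,f in(("red",red),("blue",blue)):
    r={n:blob(I[n],f,B[n]) for n in ms}; print(nm,r); print(tri(r["scene"][0],ms["scene"],r["side"][0],ms["side"]))
b=cv2.hconcat([cv2.resize(rect(I[n],ms[n],.098,c[0]-.15,c[1]-.15,300,.001),(400,400)) for n in("scene","side")])
cv2.imwrite("pics/rect.png",b)
for n,p,z in(("bottle",(163,264),.048),("jar",(271,316),.036),("collar",(317,246),.017)): print(n,plane(ms["side"],p,z))
E
```

```text
hub [0.52255415 0.13157177 0.1       ] [0.54903864 0.10350511 0.1       ]
red {'scene': (array([241.51685393, 183.50561798]), array([236, 179,  14,  11,  89], dtype=int32)), 'side': (array([256.08333333, 227.08333333]), array([252, 222,   9,  11,  36], dtype=int32))}
[0.5139282  0.02955928 0.0551282 ]
blue {'scene': (array([252.85897436, 162.73717949]), array([249, 152,   9,  24, 156], dtype=int32)), 'side': (array([254.40384615, 197.78846154]), array([249, 195,  12,   6,  52], dtype=int32))}
[0.52660036 0.0414908  0.14492314]
bottle [0.68010318 0.2085029  0.048     ]
jar [0.41984892 0.25438869 0.036     ]
collar [0.37213773 0.0162803  0.017     ]
```

View pics/rect.png

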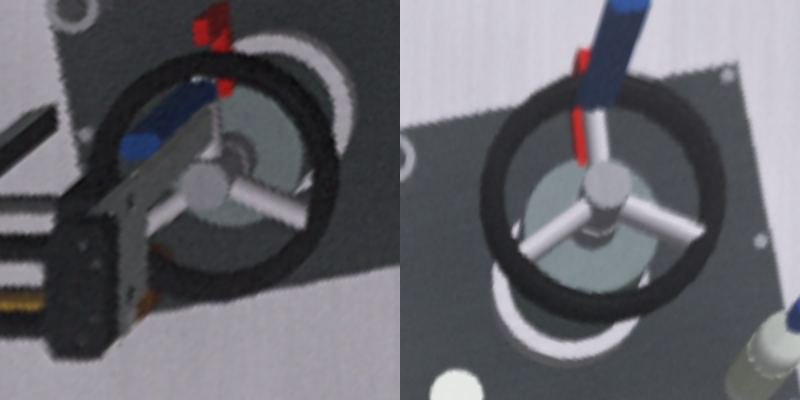

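The rectified views agree on the hub: (207,186) and (606-400,185), which gives an axis near (0.527, 0.1205). The handle and pointer lie towards -y. Now for the handle's direction.

Run:
```python
from h import *
ms={n:camera_model(n) for n in("scene","side")}; I={n:cv2.imread(f"pics/{n}0.png") for n in ms}
B=dict(scene=(240,145,275,185),side=(240,185,275,225))
out=[]
for n in ms:
    im=I[n].astype(int); b=(im[...,0]>im[...,2]*1.6)&(im[...,0]>im[...,1]*1.35)&(im[...,0]>35)
    x,y,X,Y=B[n]; k=np.zeros(b.shape,np.uint8); k[y:Y,x:X]=b[y:Y,x:X]
    _,l,st,ce=cv2.connectedComponentsWithStats(k); i=1+st[1:,4].argmax(); print(n,st[i],ce[i]); out.append(ce[i])
    crop=I[n][y-30:Y+40,x-40:X+70]; out.append(cv2.resize(crop,None,fx=3.2,fy=3.2,interpolation=cv2.INTER_CUBIC))
X=tri(out[0],ms["scene"],out[2],ms["side"]); print("handle",X)
c=np.array([.527,.1205]); d=X[:2]-c; print(np.hypot(*d),np.degrees(np.arctan2(d[1],d[0])))
# predicted projections of oval, for a given angle
for a in(-100,-95,-90,-85):
    t=np.radians(a); h=c+.068*np.array([np.cos(t),np.sin(t)]); p=c+.108*np.array([np.cos(t),np.sin(t)])
    for n in ms:
        q=[(lambda v:v[:2]/v[2])(P(ms[n])@[*w,1]).round(1) for w in((*h,.098),(*h,.158),(*p,.088))]; print(a,n,q)
hh=min(out[1].shape[0],out[3].shape[0]); cv2.imwrite("pics/crop.png",cv2.hconcat([out[1][:hh],out[3][:hh]]))
```

```text
scene [249 152   9  24 183] [252.71038251 163.26229508]
side [249 195  12  26 163] [253.95092025 206.85889571]
handle [0.520477   0.05128135 0.12917298]
0.06952532528741293 -95.38352092165479
-100 scene [array([252.1, 170.1]), array([252.8, 153.9]), array([238.9, 178.3])]
-100 side [array([256.4, 218.2]), array([256.4, 197.6]), array([264.2, 211.9])]
-95 scene [array([253.4, 171.6]), array([254.1, 155.4]), array([240.8, 180.7])]
-95 side [array([254.1, 217.5]), array([254. , 196.9]), array([260.7, 210.8])]
-90 scene [array([254.8, 172.9]), array([255.6, 156.7]), array([243. , 182.9])]
-90 side [array([251.7, 216.9]), array([251.6, 196.3]), array([257., 210.])]
-85 scene [array([256.4, 174.2]), array([257.3, 158. ]), array([245.5, 184.9])]
-85 side [array([249.3, 216.4]), array([249. , 195.9]), array([253.3, 209.3])]
```

View pics/crop.png

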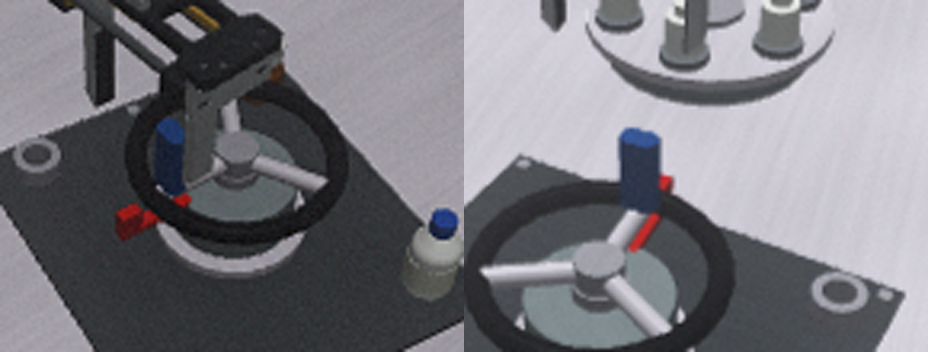

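The crop shows the handle upright on its spoke with the pointer behind it. The handle is at -95° from the axis and 69.5 mm out at z 129 mm, against the given 68 and 127, so it fits. I'll close the fingers and drop in behind it on the +x side.

send_rows --targets '[{"claw": 0, "z": 0.1}, {"claw": 0}, {"claw": 0}, {"claw": 0}, {"claw": 0}, {"claw": 0}, {"claw": 0}, {"claw": 0}, {"claw": 0}, {"x": 0.1, "y": 0.125}, {"y": 0.125}, {}, {"z": -0.15}, {"z": -0.15}, {"z": -0.15}, {"z": -0.1}, {}, {}]'

```text
schema error: expected keys x, y, z, spin, claw
```

```bash
cat > plan.py <<'E'
import sys; from h import *
c=np.array([.527,.1205]); phi0=np.radians(-95); A=np.array([.0125,.008])
def push(w,gap=0):
    a=phi0-w; r=np.array([np.cos(a),np.sin(a)]); t=np.array([np.sin(a),-np.cos(a)])
    rear=c+.068*r-.005*t
    for d in np.arange(.010,.04,.0001):
        if np.hypot(*np.maximum(abs(d*t)-A,0))>=.010: break
    return rear-t*(d+gap)
def rows(w0,w1,n,start=None,gap=0):
    p=push(w0,gap) if start is None else np.array(start)
    P_=[]; 
    for w in np.linspace(w0,w1,n+1)[1:]:
        s=np.round((push(w,gap)-p)/.2,3); p=p+s*.2; P_.append('{"x":%g,"y":%g}'%tuple(s))
    print("["+",".join(P_)+"]",p)
E
python3 - <<'E'
from plan import *
o=get_obs(); print(o["time_s"],o["ee_pos"],o["grip_width"],o["force"]); print(push(0))
cv2.imwrite("pics/s1.png",cv2.hconcat([cv2.resize(camera("scene")[110:230,190:330],(400,343)),cv2.resize(camera("side")[130:270,180:320],(343,343))]))
rows(-.15,1.45,20,o["ee_pos"][:2])
E
```

```text
0.1 [5.49765368e-01 3.25324617e-05 2.04950181e-01] 0.09380643152550815 [ 1.16897048  0.54499902 -0.0228411 ]
[0.54856838 0.05035326]
[{"x":0.018,"y":0.26},{"x":-0.027,"y":-0.01},{"x":-0.027,"y":-0.007},{"x":-0.027,"y":-0.005},{"x":-0.027,"y":-0.004},{"x":-0.027,"y":-0.002},{"x":-0.028,"y":0},{"x":-0.029,"y":0.004},{"x":-0.03,"y":0.006},{"x":-0.03,"y":0.01},{"x":-0.029,"y":0.013},{"x":-0.03,"y":0.016},{"x":-0.028,"y":0.02},{"x":-0.026,"y":0.022},{"x":-0.023,"y":0.024},{"x":-0.021,"y":0.024},{"x":-0.018,"y":0.025},{"x":-0.016,"y":0.026},{"x":-0.013,"y":0.027},{"x":-0.012,"y":0.027}] [0.45976537 0.09523253]
```

View pics/s1.png

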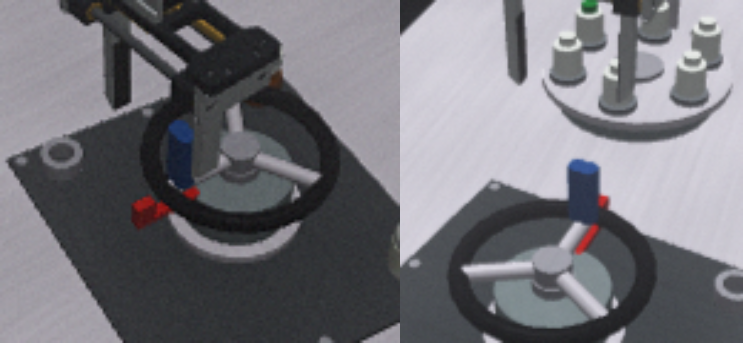

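The move was refused, so the picture shows the unmoved scene. Every row needs all its keys.

send_rows --targets '[{"x": 0, "y": 0, "z": 0.1, "spin": 0, "claw": 0}, {"x": 0, "y": 0, "z": 0, "spin": 0, "claw": 0}, {"x": 0, "y": 0, "z": 0, "spin": 0, "claw": 0}, {"x": 0, "y": 0, "z": 0, "spin": 0, "claw": 0}, {"x": 0, "y": 0, "z": 0, "spin": 0, "claw": 0}, {"x": 0, "y": 0, "z": 0, "spin": 0, "claw": 0}, {"x": 0, "y": 0, "z": 0, "spin": 0, "claw": 0}, {"x": 0, "y": 0, "z": 0, "spin": 0, "claw": 0}, {"x": 0, "y": 0, "z": 0, "spin": 0, "claw": 0}, {"x": 0.1, "y": 0.125, "z": 0, "spin": 0, "claw": 0}, {"x": 0, "y": 0.125, "z": 0, "spin": 0, "claw": 0}, {"x": 0, "y": 0, "z": 0, "spin": 0, "claw": 0}, {"x": 0, "y": 0, "z": -0.15, "spin": 0, "claw": 0}, {"x": 0, "y": 0, "z": -0.15, "spin": 0, "claw": 0}, {"x": 0, "y": 0, "z": -0.15, "spin": 0, "claw": 0}, {"x": 0, "y": 0, "z": -0.1, "spin": 0, "claw": 0}, {"x": 0, "y": 0, "z": 0, "spin": 0, "claw": 0}, {"x": 0, "y": 0, "z": 0, "spin": 0, "claw": 0}]'

```text
time_s: 2.0
ee_pos: [0.5702, 0.0496, 0.1162]
eef_rot: [3.141, 0.0, 1.571]
force: [-0.4, 0.8, -0.1]
grip_width: 0.0006
grip_force: 0.0
```

```bash
sed -i 's/{"x":%g,"y":%g}/{"x":%g,"y":%g,"z":0,"spin":0,"claw":0}/' plan.py
python3 - <<'E'
from plan import *
o=get_obs(); print(o["time_s"],o["ee_pos"],o["grip_width"],o["force"]); print(push(0))
cv2.imwrite("pics/s2.png",cv2.hconcat([cv2.resize(camera("scene")[110:230,190:330],(400,343)),cv2.resize(camera("side")[130:270,180:320],(343,343))]))
rows(-.15,1.45,20,o["ee_pos"][:2])
E
```

```text
2.0 [0.57021413 0.04958599 0.11621441] 0.000561066228684211 [-0.41215322  0.83862099 -0.05062131]
[0.54856838 0.05035326]
[{"x":-0.084,"y":0.012,"z":0,"spin":0,"claw":0},{"x":-0.027,"y":-0.009,"z":0,"spin":0,"claw":0},{"x":-0.028,"y":-0.008,"z":0,"spin":0,"claw":0},{"x":-0.027,"y":-0.005,"z":0,"spin":0,"claw":0},{"x":-0.026,"y":-0.004,"z":0,"spin":0,"claw":0},{"x":-0.027,"y":-0.002,"z":0,"spin":0,"claw":0},{"x":-0.028,"y":0.001,"z":0,"spin":0,"claw":0},{"x":-0.029,"y":0.003,"z":0,"spin":0,"claw":0},{"x":-0.03,"y":0.007,"z":0,"spin":0,"claw":0},{"x":-0.03,"y":0.009,"z":0,"spin":0,"claw":0},{"x":-0.029,"y":0.013,"z":0,"spin":0,"claw":0},{"x":-0.03,"y":0.016,"z":0,"spin":0,"claw":0},{"x":-0.028,"y":0.02,"z":0,"spin":0,"claw":0},{"x":-0.026,"y":0.023,"z":0,"spin":0,"claw":0},{"x":-0.023,"y":0.023,"z":0,"spin":0,"claw":0},{"x":-0.021,"y":0.024,"z":0,"spin":0,"claw":0},{"x":-0.018,"y":0.026,"z":0,"spin":0,"claw":0},{"x":-0.016,"y":0.025,"z":0,"spin":0,"claw":0},{"x":-0.014,"y":0.027,"z":0,"spin":0,"claw":0},{"x":-0.011,"y":0.027,"z":0,"spin":0,"claw":0}] [0.45981413 0.09518599]
```

View pics/s2.png

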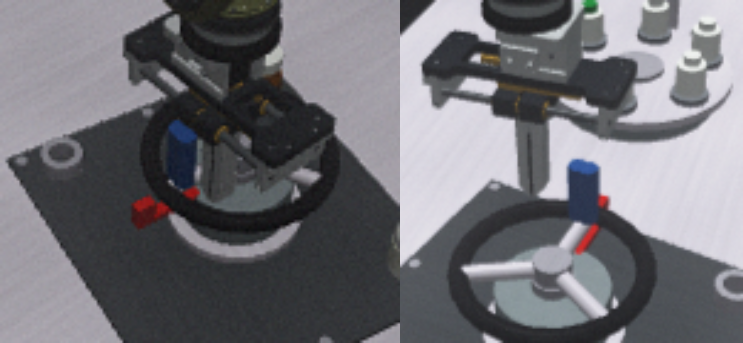

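The fingers stand closed just behind the handle, clear of the rim. I'll start pushing, slowly at first contact.

send_rows --targets '[{"x": -0.06, "y": 0.006, "z": 0, "spin": 0, "claw": 0}, {"x": -0.024, "y": 0.006, "z": 0, "spin": 0, "claw": 0}, {"x": -0.014, "y": -0.005, "z": 0, "spin": 0, "claw": 0}, {"x": -0.013, "y": -0.004, "z": 0, "spin": 0, "claw": 0}, {"x": -0.014, "y": -0.004, "z": 0, "spin": 0, "claw": 0}, {"x": -0.014, "y": -0.004, "z": 0, "spin": 0, "claw": 0}, {"x": -0.014, "y": -0.003, "z": 0, "spin": 0, "claw": 0}, {"x": -0.013, "y": -0.002, "z": 0, "spin": 0, "claw": 0}, {"x": -0.026, "y": -0.004, "z": 0, "spin": 0, "claw": 0}, {"x": -0.027, "y": -0.002, "z": 0, "spin": 0, "claw": 0}, {"x": -0.028, "y": 0.001, "z": 0, "spin": 0, "claw": 0}, {"x": -0.029, "y": 0.003, "z": 0, "spin": 0, "claw": 0}, {"x": -0.03, "y": 0.007, "z": 0, "spin": 0, "claw": 0}, {"x": -0.03, "y": 0.009, "z": 0, "spin": 0, "claw": 0}]'

```text
time_s: 3.5
ee_pos: [0.5024, 0.0507, 0.1154]
eef_rot: [3.141, 0.0, 1.571]
force: [4.0, -1.5, -0.1]
grip_width: 0.0008
grip_force: 1.5
```

Run:
```python
from plan import *
o=get_obs(); print(o["time_s"],o["ee_pos"],o["force"]); print(push(.65))
cv2.imwrite("pics/s3.png",cv2.hconcat([cv2.resize(camera("scene")[110:230,190:330],(400,343)),cv2.resize(camera("side")[130:270,180:320],(343,343))]))
rows(.65,2.25,20,push(.65))
```

```text
3.5 [0.50244721 0.05067891 0.1154325 ] [ 3.98662577 -1.4509919  -0.0560602 ]
[0.50305094 0.05039435]
[{"x":-0.03,"y":0.013,"z":0,"spin":0,"claw":0},{"x":-0.029,"y":0.016,"z":0,"spin":0,"claw":0},{"x":-0.028,"y":0.02,"z":0,"spin":0,"claw":0},{"x":-0.026,"y":0.023,"z":0,"spin":0,"claw":0},{"x":-0.024,"y":0.023,"z":0,"spin":0,"claw":0},{"x":-0.02,"y":0.024,"z":0,"spin":0,"claw":0},{"x":-0.019,"y":0.026,"z":0,"spin":0,"claw":0},{"x":-0.015,"y":0.025,"z":0,"spin":0,"claw":0},{"x":-0.014,"y":0.027,"z":0,"spin":0,"claw":0},{"x":-0.011,"y":0.027,"z":0,"spin":0,"claw":0},{"x":-0.009,"y":0.027,"z":0,"spin":0,"claw":0},{"x":-0.007,"y":0.027,"z":0,"spin":0,"claw":0},{"x":-0.005,"y":0.028,"z":0,"spin":0,"claw":0},{"x":-0.003,"y":0.026,"z":0,"spin":0,"claw":0},{"x":-0.001,"y":0.027,"z":0,"spin":0,"claw":0},{"x":0,"y":0.026,"z":0,"spin":0,"claw":0},{"x":0.002,"y":0.024,"z":0,"spin":0,"claw":0},{"x":0.002,"y":0.024,"z":0,"spin":0,"claw":0},{"x":0.005,"y":0.025,"z":0,"spin":0,"claw":0},{"x":0.007,"y":0.024,"z":0,"spin":0,"claw":0}] [0.45805094 0.14679435]
```

View pics/s3.png

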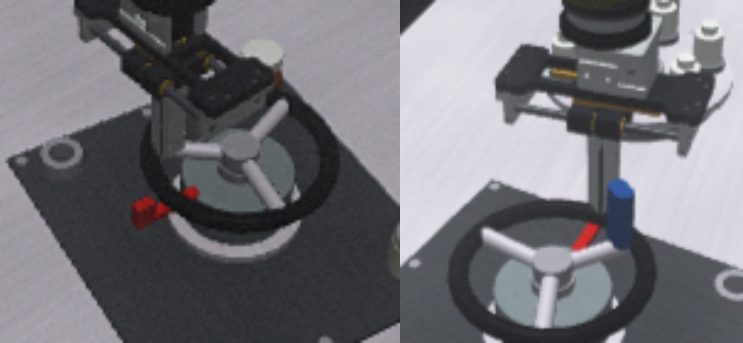

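The wheel has turned about 0.65 rad as predicted, at a force of about 4 N and with the fingers squarely behind the handle. I'll continue.

send_rows --targets '[{"x": -0.03, "y": 0.013, "z": 0, "spin": 0, "claw": 0}, {"x": -0.029, "y": 0.016, "z": 0, "spin": 0, "claw": 0}, {"x": -0.028, "y": 0.02, "z": 0, "spin": 0, "claw": 0}, {"x": -0.026, "y": 0.023, "z": 0, "spin": 0, "claw": 0}, {"x": -0.024, "y": 0.023, "z": 0, "spin": 0, "claw": 0}, {"x": -0.02, "y": 0.024, "z": 0, "spin": 0, "claw": 0}, {"x": -0.019, "y": 0.026, "z": 0, "spin": 0, "claw": 0}, {"x": -0.015, "y": 0.025, "z": 0, "spin": 0, "claw": 0}, {"x": -0.014, "y": 0.027, "z": 0, "spin": 0, "claw": 0}, {"x": -0.011, "y": 0.027, "z": 0, "spin": 0, "claw": 0}, {"x": -0.009, "y": 0.027, "z": 0, "spin": 0, "claw": 0}, {"x": -0.007, "y": 0.027, "z": 0, "spin": 0, "claw": 0}, {"x": -0.005, "y": 0.028, "z": 0, "spin": 0, "claw": 0}, {"x": -0.003, "y": 0.026, "z": 0, "spin": 0, "claw": 0}, {"x": -0.001, "y": 0.027, "z": 0, "spin": 0, "claw": 0}, {"x": 0, "y": 0.026, "z": 0, "spin": 0, "claw": 0}, {"x": 0.002, "y": 0.024, "z": 0, "spin": 0, "claw": 0}, {"x": 0.002, "y": 0.024, "z": 0, "spin": 0, "claw": 0}, {"x": 0.005, "y": 0.025, "z": 0, "spin": 0, "claw": 0}, {"x": 0.007, "y": 0.024, "z": 0, "spin": 0, "claw": 0}]'

```text
time_s: 5.6
ee_pos: [0.4575, 0.1476, 0.1153]
eef_rot: [-3.141, 0.0, 1.571]
force: [-1.1, -4.3, 0.6]
grip_width: 0.0001
grip_force: 1.4
```

Run:
```python
from plan import *
o=get_obs(); print(o["time_s"],o["ee_pos"],o["force"]); print(push(2.25))
cv2.imwrite("pics/s4.png",cv2.hconcat([cv2.resize(camera("scene")[110:230,190:330],(400,343)),cv2.resize(camera("side")[130:270,180:320],(343,343))]))
rows(2.25,3.85,20,push(2.25))
```

```text
5.6 [0.45746504 0.14760729 0.11525524] [-1.09589745 -4.33353086  0.60507169]
[0.45797034 0.14684608]
[{"x":0.01,"y":0.026,"z":0,"spin":0,"claw":0},{"x":0.012,"y":0.025,"z":0,"spin":0,"claw":0},{"x":0.015,"y":0.025,"z":0,"spin":0,"claw":0},{"x":0.018,"y":0.024,"z":0,"spin":0,"claw":0},{"x":0.021,"y":0.023,"z":0,"spin":0,"claw":0},{"x":0.024,"y":0.022,"z":0,"spin":0,"claw":0},{"x":0.026,"y":0.019,"z":0,"spin":0,"claw":0},{"x":0.026,"y":0.017,"z":0,"spin":0,"claw":0},{"x":0.027,"y":0.014,"z":0,"spin":0,"claw":0},{"x":0.027,"y":0.013,"z":0,"spin":0,"claw":0},{"x":0.027,"y":0.01,"z":0,"spin":0,"claw":0},{"x":0.028,"y":0.008,"z":0,"spin":0,"claw":0},{"x":0.026,"y":0.006,"z":0,"spin":0,"claw":0},{"x":0.027,"y":0.004,"z":0,"spin":0,"claw":0},{"x":0.027,"y":0.002,"z":0,"spin":0,"claw":0},{"x":0.028,"y":0.001,"z":0,"spin":0,"claw":0},{"x":0.028,"y":-0.003,"z":0,"spin":0,"claw":0},{"x":0.03,"y":-0.006,"z":0,"spin":0,"claw":0},{"x":0.03,"y":-0.008,"z":0,"spin":0,"claw":0},{"x":0.03,"y":-0.013,"z":0,"spin":0,"claw":0}] [0.55537034 0.18864608]
```

View pics/s4.png

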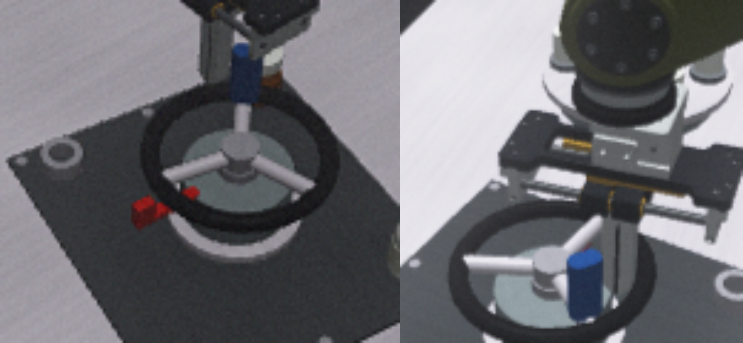

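The wheel is at about 2.25 rad and the fingers are still behind the handle. Next comes the past-half-turn stretch.

send_rows --targets '[{"x": 0.01, "y": 0.026, "z": 0, "spin": 0, "claw": 0}, {"x": 0.012, "y": 0.025, "z": 0, "spin": 0, "claw": 0}, {"x": 0.015, "y": 0.025, "z": 0, "spin": 0, "claw": 0}, {"x": 0.018, "y": 0.024, "z": 0, "spin": 0, "claw": 0}, {"x": 0.021, "y": 0.023, "z": 0, "spin": 0, "claw": 0}, {"x": 0.024, "y": 0.022, "z": 0, "spin": 0, "claw": 0}, {"x": 0.026, "y": 0.019, "z": 0, "spin": 0, "claw": 0}, {"x": 0.026, "y": 0.017, "z": 0, "spin": 0, "claw": 0}, {"x": 0.027, "y": 0.014, "z": 0, "spin": 0, "claw": 0}, {"x": 0.027, "y": 0.013, "z": 0, "spin": 0, "claw": 0}, {"x": 0.027, "y": 0.01, "z": 0, "spin": 0, "claw": 0}, {"x": 0.028, "y": 0.008, "z": 0, "spin": 0, "claw": 0}, {"x": 0.026, "y": 0.006, "z": 0, "spin": 0, "claw": 0}, {"x": 0.027, "y": 0.004, "z": 0, "spin": 0, "claw": 0}, {"x": 0.027, "y": 0.002, "z": 0, "spin": 0, "claw": 0}, {"x": 0.028, "y": 0.001, "z": 0, "spin": 0, "claw": 0}, {"x": 0.028, "y": -0.003, "z": 0, "spin": 0, "claw": 0}, {"x": 0.03, "y": -0.006, "z": 0, "spin": 0, "claw": 0}, {"x": 0.03, "y": -0.008, "z": 0, "spin": 0, "claw": 0}, {"x": 0.03, "y": -0.013, "z": 0, "spin": 0, "claw": 0}]'

```text
time_s: 7.7
ee_pos: [0.5558, 0.1891, 0.1155]
eef_rot: [3.141, -0.0, 1.571]
force: [-2.1, 1.7, -0.3]
grip_width: 0.0005
grip_force: 1.3
```

Run:
```python
from plan import *
o=get_obs(); print(o["time_s"],o["ee_pos"],o["force"]); print(push(3.85))
rows(3.85,5.45,20,push(3.85))
```

```text
7.7 [0.55577191 0.18906571 0.11553984] [-2.13049559  1.7168702  -0.27158183]
[0.55535048 0.18873093]
[{"x":0.029,"y":-0.015,"z":0,"spin":0,"claw":0},{"x":0.029,"y":-0.019,"z":0,"spin":0,"claw":0},{"x":0.026,"y":-0.022,"z":0,"spin":0,"claw":0},{"x":0.024,"y":-0.023,"z":0,"spin":0,"claw":0},{"x":0.022,"y":-0.024,"z":0,"spin":0,"claw":0},{"x":0.019,"y":-0.025,"z":0,"spin":0,"claw":0},{"x":0.016,"y":-0.026,"z":0,"spin":0,"claw":0},{"x":0.015,"y":-0.026,"z":0,"spin":0,"claw":0},{"x":0.011,"y":-0.027,"z":0,"spin":0,"claw":0},{"x":0.01,"y":-0.027,"z":0,"spin":0,"claw":0},{"x":0.007,"y":-0.028,"z":0,"spin":0,"claw":0},{"x":0.006,"y":-0.027,"z":0,"spin":0,"claw":0},{"x":0.003,"y":-0.027,"z":0,"spin":0,"claw":0},{"x":0.002,"y":-0.026,"z":0,"spin":0,"claw":0},{"x":0,"y":-0.026,"z":0,"spin":0,"claw":0},{"x":-0.001,"y":-0.026,"z":0,"spin":0,"claw":0},{"x":-0.003,"y":-0.024,"z":0,"spin":0,"claw":0},{"x":-0.003,"y":-0.024,"z":0,"spin":0,"claw":0},{"x":-0.007,"y":-0.024,"z":0,"spin":0,"claw":0},{"x":-0.008,"y":-0.025,"z":0,"spin":0,"claw":0}] [0.59475048 0.09053093]
```

send_rows --targets '[{"x": 0.029, "y": -0.015, "z": 0, "spin": 0, "claw": 0}, {"x": 0.029, "y": -0.019, "z": 0, "spin": 0, "claw": 0}, {"x": 0.026, "y": -0.022, "z": 0, "spin": 0, "claw": 0}, {"x": 0.024, "y": -0.023, "z": 0, "spin": 0, "claw": 0}, {"x": 0.022, "y": -0.024, "z": 0, "spin": 0, "claw": 0}, {"x": 0.019, "y": -0.025, "z": 0, "spin": 0, "claw": 0}, {"x": 0.016, "y": -0.026, "z": 0, "spin": 0, "claw": 0}, {"x": 0.015, "y": -0.026, "z": 0, "spin": 0, "claw": 0}, {"x": 0.011, "y": -0.027, "z": 0, "spin": 0, "claw": 0}, {"x": 0.01, "y": -0.027, "z": 0, "spin": 0, "claw": 0}, {"x": 0.007, "y": -0.028, "z": 0, "spin": 0, "claw": 0}, {"x": 0.006, "y": -0.027, "z": 0, "spin": 0, "claw": 0}, {"x": 0.003, "y": -0.027, "z": 0, "spin": 0, "claw": 0}, {"x": 0.002, "y": -0.026, "z": 0, "spin": 0, "claw": 0}, {"x": 0, "y": -0.026, "z": 0, "spin": 0, "claw": 0}, {"x": -0.001, "y": -0.026, "z": 0, "spin": 0, "claw": 0}, {"x": -0.003, "y": -0.024, "z": 0, "spin": 0, "claw": 0}, {"x": -0.003, "y": -0.024, "z": 0, "spin": 0, "claw": 0}, {"x": -0.007, "y": -0.024, "z": 0, "spin": 0, "claw": 0}, {"x": -0.008, "y": -0.025, "z": 0, "spin": 0, "claw": 0}]'

```text
time_s: 9.7
ee_pos: [0.5943, 0.0908, 0.1153]
eef_rot: [-3.141, -0.001, 1.571]
force: [-2.3, 6.3, -0.9]
grip_width: 0.0005
grip_force: 2.4
```

Run:
```python
from plan import *
o=get_obs(); print(o["time_s"],o["ee_pos"],o["force"]); print(push(5.45))
cv2.imwrite("pics/s5.png",cv2.hconcat([cv2.resize(camera("scene")[110:230,190:330],(400,343)),cv2.resize(camera("side")[130:270,180:320],(343,343))]))
rows(5.45,6.17,12,push(5.45)); print(push(6.283))
```

```text
9.7 [0.59432895 0.09082467 0.11531164] [-2.30791915  6.29081682 -0.8665997 ]
[0.59466781 0.09044076]
[{"x":-0.008,"y":-0.019,"z":0,"spin":0,"claw":0},{"x":-0.01,"y":-0.019,"z":0,"spin":0,"claw":0},{"x":-0.012,"y":-0.019,"z":0,"spin":0,"claw":0},{"x":-0.013,"y":-0.018,"z":0,"spin":0,"claw":0},{"x":-0.015,"y":-0.018,"z":0,"spin":0,"claw":0},{"x":-0.017,"y":-0.017,"z":0,"spin":0,"claw":0},{"x":-0.018,"y":-0.016,"z":0,"spin":0,"claw":0},{"x":-0.019,"y":-0.014,"z":0,"spin":0,"claw":0},{"x":-0.02,"y":-0.014,"z":0,"spin":0,"claw":0},{"x":-0.019,"y":-0.012,"z":0,"spin":0,"claw":0},{"x":-0.021,"y":-0.011,"z":0,"spin":0,"claw":0},{"x":-0.02,"y":-0.009,"z":0,"spin":0,"claw":0}] [0.55626781 0.05324076]
[0.54858138 0.05035726]
```

View pics/s5.png

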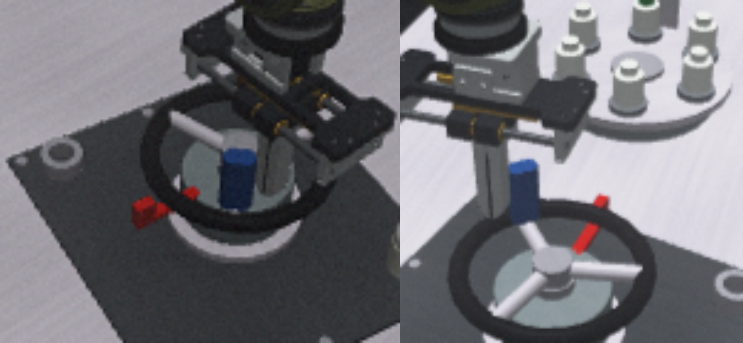

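The handle is about 0.8 rad short of the pointer. I'll push slowly to about 6.17, then compare the handle's blob with the start images.

send_rows --targets '[{"x": -0.008, "y": -0.019, "z": 0, "spin": 0, "claw": 0}, {"x": -0.01, "y": -0.019, "z": 0, "spin": 0, "claw": 0}, {"x": -0.012, "y": -0.019, "z": 0, "spin": 0, "claw": 0}, {"x": -0.013, "y": -0.018, "z": 0, "spin": 0, "claw": 0}, {"x": -0.015, "y": -0.018, "z": 0, "spin": 0, "claw": 0}, {"x": -0.017, "y": -0.017, "z": 0, "spin": 0, "claw": 0}, {"x": -0.018, "y": -0.016, "z": 0, "spin": 0, "claw": 0}, {"x": -0.019, "y": -0.014, "z": 0, "spin": 0, "claw": 0}, {"x": -0.02, "y": -0.014, "z": 0, "spin": 0, "claw": 0}, {"x": -0.019, "y": -0.012, "z": 0, "spin": 0, "claw": 0}, {"x": -0.021, "y": -0.011, "z": 0, "spin": 0, "claw": 0}, {"x": -0.02, "y": -0.009, "z": 0, "spin": 0, "claw": 0}, {"x": 0, "y": 0, "z": 0, "spin": 0, "claw": 0}, {"x": 0, "y": 0, "z": 0, "spin": 0, "claw": 0}]'

```text
time_s: 11.2
ee_pos: [0.5559, 0.0534, 0.1154]
eef_rot: [-3.141, 0.0, 1.571]
force: [0.2, 0.3, -0.1]
grip_width: -0.0
grip_force: 0.0
```

```bash
cat > chk.py <<'E'
from plan import *
ms={n:camera_model(n) for n in("scene","side")}; o=get_obs(); print(o["time_s"],o["ee_pos"],o["force"])
B=dict(scene=(235,140,280,190),side=(235,185,280,228))
def cen(I):
    out=[]
    for n in ms:
        im=I[n].astype(int); b=(im[...,0]>im[...,2]*1.6)&(im[...,0]>im[...,1]*1.35)&(im[...,0]>35)
        x,y,X,Y=B[n]; k=np.zeros(b.shape,np.uint8); k[y:Y,x:X]=b[y:Y,x:X]
        _,l,st,ce=cv2.connectedComponentsWithStats(k); i=1+st[1:,4].argmax(); print(n,st[i],ce[i].round(1)); out.append(ce[i])
    d=tri(out[0],ms["scene"],out[1],ms["side"]); v=d[:2]-c
    print(d, np.hypot(*v), "deg",np.degrees(np.arctan2(v[1],v[0])), "side-only", plane(ms["side"],out[1],.127), np.degrees(np.arctan2(*(plane(ms["side"],out[1],.127)[:2]-c)[::-1])))
cen({n:cv2.imread(f"pics/{n}0.png") for n in ms})
J={n:camera(n) for n in ms}; cen(J)
import time
cv2.imwrite("pics/now%d.png"%time.time(),cv2.hconcat([cv2.resize(J["scene"][110:230,190:330],(400,343)),cv2.resize(J["side"][130:270,180:320],(343,343))]))
E
python3 chk.py
```

```text
11.2 [0.5559028  0.05342363 0.11537668] [ 0.19014908  0.27810399 -0.11181103]
scene [249 152   9  24 183] [252.7 163.3]
side [249 195  12  26 163] [254.  206.9]
[0.520477   0.05128135 0.12917298] 0.06952532528741293 deg -95.38352092165479 side-only [0.52236396 0.04982297 0.127     ] -93.75292072873471
scene [250 153   9  25 169] [253.7 164.8]
side [246 195  12  25 263] [251.2 206.9]
[0.526041   0.05095406 0.12783103] 0.06955255335470892 deg -90.79005064229868 side-only [0.52819599 0.05196477 0.127     ] -89.00024645438475
```

The handle's blob shows it about 5° short of the start, so the wheel is near 6.19. One more gentle push of about 7 mm should do it.

send_rows --targets '[{"x": -0.009, "y": -0.004, "z": 0, "spin": 0, "claw": 0}, {"x": -0.009, "y": -0.004, "z": 0, "spin": 0, "claw": 0}, {"x": -0.009, "y": -0.003, "z": 0, "spin": 0, "claw": 0}, {"x": -0.008, "y": -0.003, "z": 0, "spin": 0, "claw": 0}, {"x": 0, "y": 0, "z": 0, "spin": 0, "claw": 0}, {"x": 0, "y": 0, "z": 0, "spin": 0, "claw": 0}]'

```text
time_s: 11.9
ee_pos: [0.549, 0.0506, 0.1154]
eef_rot: [-3.141, 0.0, 1.571]
force: [0.2, 0.1, -0.1]
grip_width: 0.0003
grip_force: 0.1
```

```bash
python3 chk.py
```

```text
11.9 [0.5489909  0.05063922 0.11544389] [ 0.20572414  0.10014059 -0.11466203]
scene [249 152   9  24 183] [252.7 163.3]
side [249 195  12  26 163] [254.  206.9]
[0.520477   0.05128135 0.12917298] 0.06952532528741293 deg -95.38352092165479 side-only [0.52236396 0.04982297 0.127     ] -93.75292072873471
scene [249 152   8  24 138] [251.8 163.3]
side [249 195  12  26 267] [254.1 207.4]
[0.51922476 0.05061503 0.12779628] 0.07031616204763605 deg -96.34848536794443 side-only [0.52145367 0.05180213 0.127     ] -94.61576671479772
```

The handle is back within about 1° of its start direction. I'll back off, rise, and leave.

send_rows --targets '[{"x": 0.04, "y": 0, "z": 0, "spin": 0, "claw": 0}, {"x": 0.06, "y": 0, "z": 0, "spin": 0, "claw": 0}, {"x": 0, "y": 0, "z": 0, "spin": 0, "claw": 0}, {"x": 0, "y": 0, "z": 0.15, "spin": 0, "claw": 0}, {"x": 0, "y": 0, "z": 0.2, "spin": 0, "claw": 0}, {"x": 0, "y": 0, "z": 0.2, "spin": 0, "claw": 0}, {"x": 0, "y": 0, "z": 0.2, "spin": 0, "claw": 0}, {"x": 0, "y": 0, "z": 0, "spin": 0, "claw": 0}, {"x": 0, "y": 0, "z": 0, "spin": 0, "claw": 0}, {"x": 0, "y": 0, "z": 0, "spin": 0, "claw": 0}]'

```text
time_s: 13.0
ee_pos: [0.5687, 0.0508, 0.264]
eef_rot: [-3.139, 0.0, 1.571]
force: [0.5, -0.1, -0.1]
grip_width: 0.0005
grip_force: 0.0
```

```bash
python3 chk.py; cp $(ls -t pics/now*|head -1) pics/fin.png
```

```text
13.0 [0.56872935 0.05077313 0.26403039] [ 0.54718822 -0.13080759 -0.09748277]
scene [249 152   9  24 183] [252.7 163.3]
side [249 195  12  26 163] [254.  206.9]
[0.520477   0.05128135 0.12917298] 0.06952532528741293 deg -95.38352092165479 side-only [0.52236396 0.04982297 0.127     ] -93.75292072873471
scene [249 152  10  24 201] [253.2 163.2]
side [249 204  11  17  82] [254.  213.5]
[0.5154793  0.05988654 0.11857113] 0.061698596885671274 deg -100.76172336934543 side-only [0.51477635 0.0723286  0.127     ] -104.23845967731887
```

View pics/fin.png

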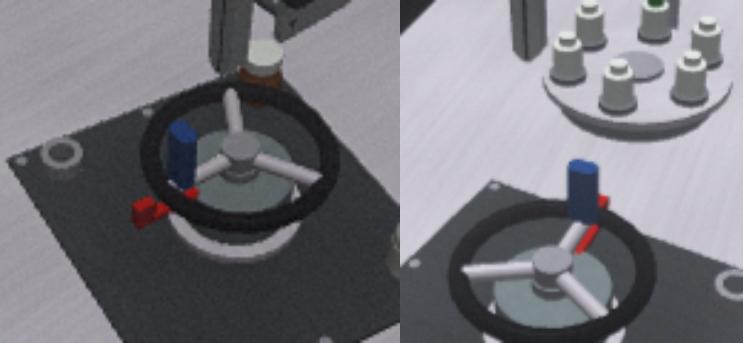

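The handle stands at the pointer (side crop (583,190), as at the start), and the gripper is clear above.

```bash
python3 -c "from station import *; print(hand_in())"
```

```text
the job is handed in; nothing more can be done
None
```

The job is handed in with no verdict returned: the wheel made one clockwise turn, the handle stopped within about 1° of its start at the red pointer by camera, and the arm finished clear above the wheel at about 13 s.

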